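Lock the cake turntable with its index pin

ROBOT

A 6-joint arm with a two-finger parallel gripper is mounted at the origin on a cart in front of the work surface, level with it; the furniture and walls round the work are solid. World frame = base frame: x ahead of the robot, y to its left, z up, the work surface at z = 0. Lengths are in mm, angles in rad, forces in N, time in s.
With the tool pointing down it reaches from about 300 to 875 mm from the base axis. Payload 4.2 kg.
Tool frame: the origin (TCP) lies at the very end of the fingers, on their centre line; the grasp point (between the pads) lies manip.grip_depth behind it (manip.grip_depth is the distance from the TCP to the grasp point, in mm); z points along the fingers, y is the line along which they close (so a half turn about z gives the same grasp; the last joint's range is limited). The gripper opens to 85 mm and grips with 20 to 120 N. Pads are 22 mm wide; open, the fingers measure 114 mm over their backs; the gripper's body (76 mm by 85 mm) begins 54 mm behind the grasp point. The pads swing forward as they close: fully open they stand 13 mm farther back than shut.
Start: joints at [-1.16, 0.32, 1.565, -0, 1.257, -0.02], TCP at [240.123, -522.477, 231.338] pointing down, gripper open.
Joint ranges: [-3.11, 3.11], [-0.84, 2.01], [0.21, 2.61], [-1.34, 4.49], [0.05, 2.63], [-2.56, 2.56]. Speed limits (rad/s): [2.57, 2.57, 3.14, 3.14, 3.14, 3.14].

INTERFACE

Orientations are given as a rotation vector (axis times angle).
In Python, from workcell import manip, eyes gives the robot as it stands.
- The arm moves only by the tool servo_tool, never from a script. Its argument "commands" is a list of rows, each a list of 3 entries, a list of its own where there are three numbers: the shift along the tool's x, y, z in mm, then the turn, a rotation vector about the tool's x, y, z in degrees, then the gripper's target within -1 to 1 (shut at 1, half-way at 0, fully open at -1). A call has 1 to 12 rows; each row is the pose to reach, as a shift and turn from the pose commanded when the call began, along the tool's axes at that moment; what a row does not reach only later rows make up. A row lasts 1/12 s, in which the tool goes at most 41.7 mm and 7.16 degrees, less where a joint would pass 70% of its speed; a pose out of reach is approached as far as the arm can. A call with a gripper value outside its range is refused whole. The fingers move at their own pace and stop on an object; "squeeze" is the grip in N (left out, the last holds). Time passes only in rows, so rows that repeat a pose let the fingers close. It gives the time, the measured TCP pose, the force, the opening and the grip force at its end, in the units of the state.
- manip.state(): the state, without advancing time (a new reading comes with each control period).
- eyes.camera(name): name is "scene" or "top" or "wrist"; returns a dict with "frame" (400x640x3 uint8, red, green, blue), "camera_matrix" (3x3 intrinsics, pixels), "dist" ([k1, k2, p1, p2, k3] as OpenCV has them; the pictures are not rectified), "R" (3x3) and "t" (3): a world point X has camera coordinates R X + t. Camera axes: x right, y down, z forward; pixel columns grow to the right and rows downward; lengths in mm; the calibration is good to about 2 mm. A picture is of the moment at which its call begins. There is no depth.
- manip.finish_job(): hands the job in; it is judged then, once.
Trained networks look in a picture, given as the dict that the camera call returned (one of the last four; its "shot" number tells which), for a name from the list of things; names that differ only in an ending like _2 or _b are one class to them, and where a whole thing is asked for, a point or a joint stands for the part that bears it (a point fixed in the world has none). Each returns a list of dicts, best first, with "p" (0 to 1); they miss things now and then, are a little off and sometimes report something else, mostly with a low value. They report only what shows in the picture. A call takes as long as a camera call.
- eyes.find_in(thing, picture): "box" ([centre column, centre row, width, height] as shares, 0 to 1, of the picture: columns of its width, rows of its height, round what is visible of it).
- eyes.trace(thing, picture): "region" (400x640 bool, what is visible of it) and "box" ([centre column, centre row, width, height] as shares, 0 to 1, of the picture: columns of its width, rows of its height, round what is visible of it).
- eyes.mark_of(thing, picture): "xy" ([column, row] as shares, 0 to 1, of the picture: columns of its width, rows of its height: a listed point, or the origin of a listed thing).
The state is a dict: "t": time; "qpos": joint angles; "dq": joint speeds; "tau": joint torques, N m; "position": TCP position; "ee_rot": TCP orientation; "force": force on the tool from outside, world axes, zero at the start; "torque": the same for the moment, N m; "finger_gap": finger opening in mm; "grasp_force": force on a finger pad.
Only numpy, scipy, OpenCV 4.12 (cv2) and the standard library are available. Lean on these libraries where they do the work, as an engineer would, in place of code of your own. Each camera call takes 0.05 s, during which the arm holds its last target. There are 200 camera calls.

TASK

Lock the cake turntable so it cannot spin while it is carried: take the locking pin out of its parking hole in the middle of the plate and press it down through the collar at the plate's edge until its foot rests on the base hidden underneath. Keep it lightly pressed down and turn the plate with it, feeling for the moment it drops into one of the hidden sockets, then press it fully home, flange on the collar, and let go. Be gentle: never ram or strain the pin, and leave the other things on the worktop where they are.

Things in the scene. Friction and masses are not known exactly. Their poses are not given: they have to be found in the camera images.
- stand: base: white drum 170 mm wide, fixed. Origin on its vertical axis at worktop level, z up. Its flat steel top (the cover plate) is 48 mm up, hidden under the revolving plate, and has 3 sockets, 16.6 mm wide, 22 deep, 120 degrees apart on a 75 mm radius about the axis. Their angles are unknown (this yaw does not tell); the collar starts 15 degrees or more from any
- plate: revolving steel plate, 201 mm across, 10 mm thick, underside 52 mm and top 62 mm above the worktop, 4 mm clear of the cover plate. Origin on the axis at its underside, z up, x towards the collar. Turns either way, over half a turn, against a friction of about 0.12 N m (1.6 N at the collar). The collar starts on the half nearer the robot; over the far half a wall cabinet is close
- plate_centre (a point): centre of the plate's top face, z up, x towards the collar; here is the plain 15 mm parking hole in which the pin stands at the start
- collar (a point): mouth centre of the guide collar on the plate, 75 mm from the axis: steel sleeve 22 mm outside, bore 13.5 mm, right through the plate; rim 72 mm above the worktop, 10 mm above the plate. z up, x away from the plate's centre. A low block beside it, towards the centre, holds the spring detent
- detent: spring-loaded detent that reaches into the collar's bore from the side of the plate's centre. It pushes the shank up to 0.75 mm outwards and grips it: in the collar the pin stays at the height where it is left, does not fall by its weight, and takes some 3 to 8 N of push to move down; 10 N is ample. Origin on its own axis at the plate's underside
- pin: loose locking pin, upright, about 80 g: steel shank 12 mm thick, 34 mm long, foot chamfered 1.5 mm; flange 32 mm wide, 34 to 38 mm above the foot, on which the fingertips can bear down; ribbed knob 24 mm thick, 38 to 70 mm above the foot, gripped from above. Origin at the foot's centre, z up to the knob. Parked, the flange lies on the plate and the foot is 28 mm above the worktop
- pin_foot (a point): centre of the pin's foot (same point and axes as pin). In the collar, resting on the cover plate, it is 48 mm above the worktop and the flange stands 10 mm above the collar; home in a socket it is 38 mm above the worktop and the flange lies on the collar
- spoon: bystander: steel teaspoon, 130 x 27 x 11 mm, lying on the worktop; origin under its centre
- timer: bystander: kitchen timer, a drum 63 mm across and 46 mm tall; origin under its centre
- spice_jar: bystander: spice jar, 46 mm across and 105 mm tall, upright; origin under its centre

How it is judged (in metres and radians):
On the way, in this order (a step that is already met when the one before it is completed fails the run):
1. the pin is through the collar with its foot near or on the cover plate (z of pin_foot in the frame of stand between 0.0445 and 0.0555 m and horizontal distance between pin_foot and collar below 0.0035 m and angle between pin's own z axis and vertical below 0.12 rad), for 0.2 s.
2. the pin has dropped into a socket and is home (z of pin_foot in the frame of stand between 0.03 and 0.0405 m and horizontal distance between pin_foot and collar below 0.0035 m and angle between pin's own z axis and vertical below 0.12 rad), for 0.2 s.
At the end, for the whole second after the job is handed in: The pin stands upright (within 7 degrees) in the collar (foot within 3.5 mm of the collar's axis), its foot in a socket of the base, pressed home to within 2.5 mm (foot less than 40.5 mm above the worktop), released and at rest (all of step 2 and linear speed of pin below 0.01 m/s and contact force between the fingers and pin below 0.1 N); the robot touches nothing.
It fails at once if the pin is rammed or strained: more than 50 N between the pin and the turntable, all their contacts added up (contact force between pin and stand above 50 N).
It fails at once if the teaspoon, the timer or the spice jar is moved by more than 25 mm (distance of any of spoon, timer, spice_jar from where it was at the start of the episode above 0.025 m).
It also fails if it takes over 72 s, if anything falls off the work surface, if the arm or the gripper's body presses on something with over 40 N, if the wrist force passes 120 N, or if a joint passes its speed limit or range.

## Working session

There is one attempt and no reset: what is moved stays moved. The work goes in short steps, Python scripts to look and compute and a tool call to move; the robot and the scene stay as the last step left them, time stands still between calls to the robot, and variables do not carry over. Pictures are saved under pics/ and viewed, at most 10 in all, crops included, and the job is handed in when it is done.

Besides the shell and the picture viewer there is one more tool, called after "Emit:" by a JSON object that holds its "api" and its "payload", one argument or row to a line. servo_tool: Moves the arm, as the interface text tells. Its arguments: {"type":"object","properties":{"commands":{"type":"array"},"squeeze":{"type":"number"}},"required":["commands"]}

```bash
mkdir -p pics; cat > h.py <<'E'
import numpy as np, cv2
from workcell import manip, eyes
from scipy.spatial.transform import Rotation as Ro
def ray(c,xy):
    uv=np.array([[[xy[0]*640,xy[1]*400]]],float)
    n=cv2.undistortPoints(uv,np.array(c["camera_matrix"],float),np.array(c["dist"],float))[0,0]
    R=np.array(c["R"]);t=np.array(c["t"]).ravel()
    return -R.T@t, R.T@np.array([n[0],n[1],1])
def at_z(c,xy,z):
    o,d=ray(c,xy); return o+d*(z-o[2])/d[2]
def proj(c,X):
    R=np.array(c["R"],float)
    p,_=cv2.projectPoints(np.array(X,float).reshape(-1,1,3),cv2.Rodrigues(R)[0],np.array(c["t"],float),np.array(c["camera_matrix"],float),np.array(c["dist"],float))
    return p[:,0]
def save(c,n): cv2.imwrite("pics/"+n,c["frame"][:,:,::-1])
E
python3 - <<'E'
from h import *
print(manip.grip_depth, manip.state())
Z={"plate_centre":62,"collar":72,"pin_foot":28,"stand":0,"spoon":0,"timer":0,"spice_jar":0,"detent":52}
for n in ("top","scene"):
    c=eyes.camera(n); save(c,n+"0.png")
    print(n,(-np.array(c["R"]).T@np.array(c["t"]).ravel()).round())
    for k,z in Z.items():
        r=eyes.mark_of(k,c)
        for q in r[:2]: print(k,round(q["p"],2),(np.array(q["xy"])*[640,400]).round(1),at_z(c,q["xy"],z).round(1))
E
python3 -c "
import cv2,numpy as np
cv2.imwrite('pics/both.png',cv2.resize(np.vstack([cv2.imread('pics/top0.png'),cv2.imread('pics/scene0.png')]),(480,600)))"
```

```text
18.700000000000003 {'t': 0.0, 'qpos': array([-1.16000173e+00,  3.20268714e-01,  1.56568706e+00, -1.67887583e-05,
        1.25737974e+00, -1.99769660e-02]), 'dq': array([ 0.0001118 ,  0.00175997, -0.00081266, -0.00040445, -0.00250052,
        0.00034535]), 'tau': array([-7.66898956e-04, -4.15520990e+01, -2.34162712e+01, -1.23485788e-04,
        8.13322957e-03,  2.78525384e-06]), 'position': array([ 239.92108384, -522.02814112,  230.49245141]), 'ee_rot': array([-3.06733412e+00, -6.71077940e-01,  5.55867665e-04]), 'force': array([-0.85446688,  0.24213287,  0.71837928]), 'torque': array([ 0.00180247,  0.03131965, -0.00285209]), 'grasp_force': 0.0, 'finger_gap': 85.54266174395823}
top [ 412. -126. 1180.]
plate_centre 0.61 [297.  205.3] [521.1 -63.6  62. ]
collar 0.78 [307.8 237.2] [450.3 -85.7  72. ]
pin_foot 0.73 [429.8 149.7] [ 643.4 -368.7   28. ]
stand 0.58 [301.7 209.1] [518.  -70.8   0. ]
spoon 0.57 [417.4 246.5] [ 423.9 -334.4    0. ]
timer 0.73 [230.9 261. ] [402.8  95.4   0. ]
detent 0.28 [429.8 149.8] [ 638.3 -363.6   52. ]
scene [149. 481. 884.]
plate_centre 0.85 [316.  220.6] [512.2 -72.7  62. ]
plate_centre 0.4 [343.2 225.8] [445.9 -94.8  62. ]
collar 0.83 [340.9 224.5] [449.1 -88.3  72. ]
stand 0.61 [314.3 234.3] [518.6 -73.1   0. ]
spoon 0.72 [390.7 188.5] [ 420.8 -330.     0. ]
timer 0.7 [316.9 305.3] [403.   95.1   0. ]
spice_jar 0.87 [333.5 148.4] [ 651.2 -391.6    0. ]
spice_jar 0.23 [314.2 229.1] [528.2 -87.4   0. ]
```

View pics/both.png

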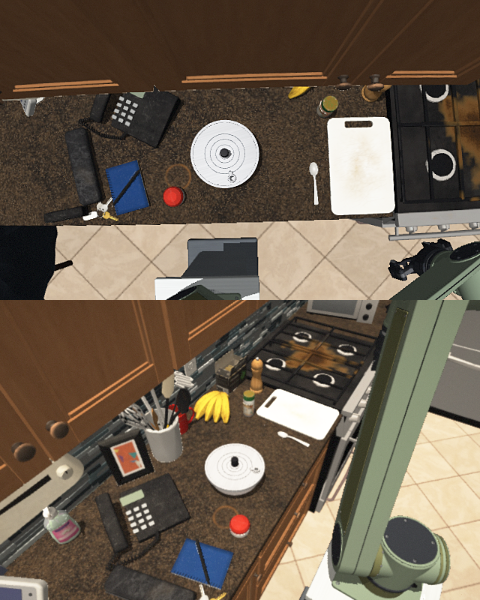

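The top picture shows the plate at about (225,153) with the knob in its middle and the collar at (232,177). The spoon and timer are well clear of it. I'm moving over the stand.

Emit:
{"api": "servo_tool", "payload": {
  "commands": [
    [[387,-314,0],[0,0,-65.3],-0.2],
    [[387,-314,0],[0,0,-65.3],-0.2],
    [[387,-314,0],[0,0,-65.3],-0.2],
    [[387,-314,0],[0,0,-65.3],-0.2],
    [[387,-314,0],[0,0,-65.3],-0.2],
    [[387,-314,0],[0,0,-65.3],-0.2],
    [[387,-314,0],[0,0,-65.3],-0.2],
    [[387,-314,0],[0,0,-65.3],-0.2],
    [[387,-314,0],[0,0,-65.3],-0.2],
    [[387,-314,0],[0,0,-65.3],-0.2],
    [[387,-314,0],[0,0,-65.3],-0.2],
    [[387,-314,0],[0,0,-65.3],-0.2]
  ]
}}

```text
t: 1.9
position: [461.2, -73.4, 231.6]
ee_rot: [2.221, 2.221, 0.001]
force: [1.5, -1.2, 0.3]
finger_gap: 51.0
grasp_force: 0.0
```

Emit:
{"api": "servo_tool", "payload": {
  "commands": [
    [[0,0,0],[0,0,0],-0.2],
    [[0,0,0],[0,0,0],-0.2],
    [[0,0,0],[0,0,0],-0.2],
    [[0,0,0],[0,0,0],-0.2]
  ]
}}

```text
t: 2.23
position: [460.2, -76.6, 231.3]
ee_rot: [2.223, 2.219, -0.001]
force: [-1.0, 0.3, -0.7]
finger_gap: 51.1
grasp_force: 0.0
```

```bash
cat > look.py <<'E'
from h import *
import sys
s=manip.state(); print(s["t"],s["position"].round(1),Ro.from_rotvec(s["ee_rot"]).as_matrix()[:,0].round(3),s["finger_gap"],s["force"].round(1))
c=eyes.camera("wrist"); save(c,sys.argv[1])
print((-np.array(c["R"]).T@np.array(c["t"]).ravel()).round())
for k,z in {"plate_centre":62,"collar":72,"pin_foot":float(sys.argv[2]),"plate":52}.items():
    for q in eyes.mark_of(k,c)[:2]: print(k,round(q["p"],2),(np.array(q["xy"])*[640,400]).round(1),at_z(c,q["xy"],z).round(1))
for k in("pin","plate"):
  for q in eyes.find_in(k,c)[:1]: print(k,q["p"],(np.array(q["box"])*[640,400,640,400]).round(1))
E
python3 look.py w1.png 28
```

```text
2.2333 [460.2 -76.6 231.3] [ 0.002  1.    -0.   ] 51.09799244242686 [-1.   0.3 -0.7]
[461.   4. 374.]
plate_centre 0.76 [379.5 179.2] [523.4 -69.8  62. ]
collar 0.62 [310.5 196.5] [448.4 -86.5  72. ]
plate 0.87 [374.8 176.1] [519.9 -68.6  52. ]
plate 0.37 [304.3 338.2] [ 436.5 -294.6   52. ]
pin 0.86 [379.5 180.   37.7  37.7]
plate 0.77 [379.2 166.  187.  178.3]
```

View pics/w1.png

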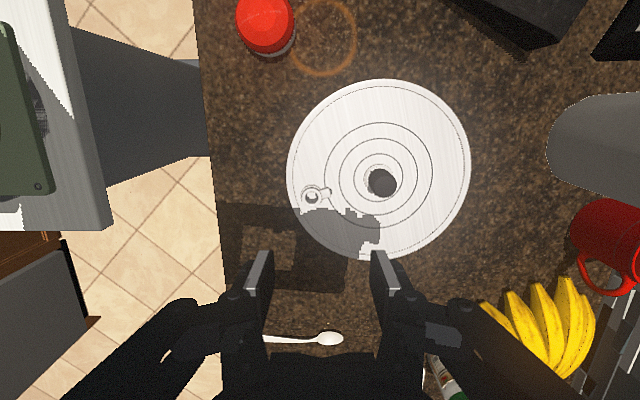

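The wrist picture shows the knob top at (382,183) and the collar ring at (311,196). Next I'm refining both with fits.

```bash
cat > fit.py <<'E'
from h import *
import sys
from scipy.optimize import least_squares
c=eyes.camera("wrist")
f=c["frame"]; save(c,sys.argv[1]); cv2.imwrite("pics/crop"+sys.argv[1],cv2.resize(f[120:250,270:450,::-1],None,fx=4,fy=4,interpolation=cv2.INTER_CUBIC))
def circ(mask,z,R):
    cn=max(cv2.findContours(mask.astype(np.uint8),cv2.RETR_EXTERNAL,cv2.CHAIN_APPROX_NONE)[0],key=len)[:,0]
    P=np.array([at_z(c,(p+.5)/[640,400],z)[:2] for p in cn])
    r=least_squares(lambda q:np.hypot(*(P-q[:2]).T)-q[2],[*P.mean(0),R],loss="soft_l1",f_scale=.5)
    return r.x.round(2),len(P)
for q in eyes.trace("plate",c)[:1]: print("plate",q["p"],circ(q["region"],62,100.5))
for q in eyes.trace("pin",c)[:1]: print("pin",q["p"],circ(q["region"],98,12))
g=f.mean(2); m=((g<110)); m[:, :355]=0; m[:,405:]=0;m[:155]=0;m[205:]=0
m=cv2.morphologyEx(m.astype(np.uint8),cv2.MORPH_OPEN,np.ones((5,5)))
print("knob dark",circ(m,98,12))
for k in ("collar","detent"):
  for q in eyes.mark_of(k,c)[:1]: print(k,q["p"],at_z(c,q["xy"],72).round(1),at_z(c,q["xy"],52).round(1))
E
python3 fit.py w2.png
```

```text
plate 0.75 (array([521.82, -68.6 , 100.32]), 530)
pin 0.7 (array([514.91, -60.2 ,  88.48]), 527)
knob dark (array([519.24, -65.59,  13.38]), 77)
collar 0.92 [449.6 -88.2  72. ] [448.9 -94.3  52. ]
```

View pics/cropw2.png

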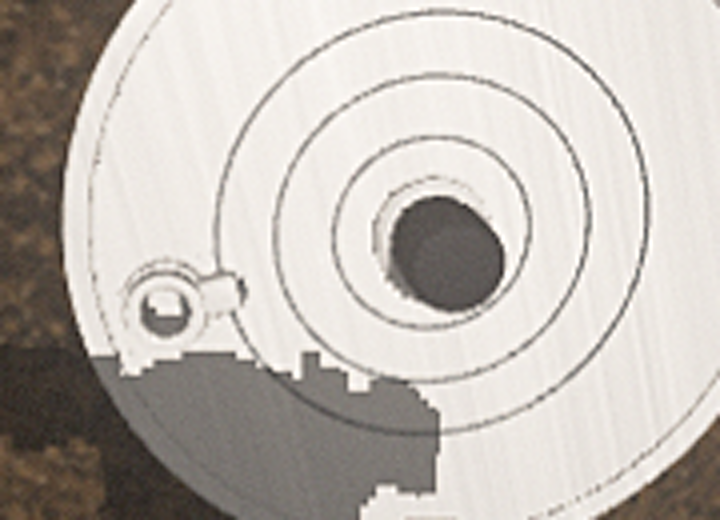

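Emit:
{"api": "servo_tool", "payload": {
  "commands": [
    [[8,30,40],[0,0,0],-0.2],
    [[8,60,80],[0,0,0],-0.2],
    [[8,60,110],[0,0,0],-0.2],
    [[8,60,130],[0,0,0],-0.2],
    [[8,60,145],[0,0,0],-0.2],
    [[8,60,155],[0,0,0],-0.2],
    [[8,60,162],[0,0,0],-0.2],
    [[8,60,162],[0,0,0],-0.2],
    [[8,60,162],[0,0,0],-0.2]
  ]
}}

```text
t: 3.58
position: [521.2, -67.7, 70.0]
ee_rot: [2.221, 2.22, 0.001]
force: [0.1, -0.0, 0.6]
finger_gap: 51.3
grasp_force: 0.0
```

```bash
python3 look.py w3.png 28
```

```text
3.5833 [521.2 -67.7  70. ] [ 0.  1. -0.] 51.25188621850037 [ 0.1 -0.   0.6]
[521.  13. 212.]
collar 0.78 [195.7 294. ] [450.6 -86.5  72. ]
pin 0.82 [321.7 272.8  59.2  83.3]
plate 0.89 [324.  211.3 353.5 293. ]
```

View pics/w3.png

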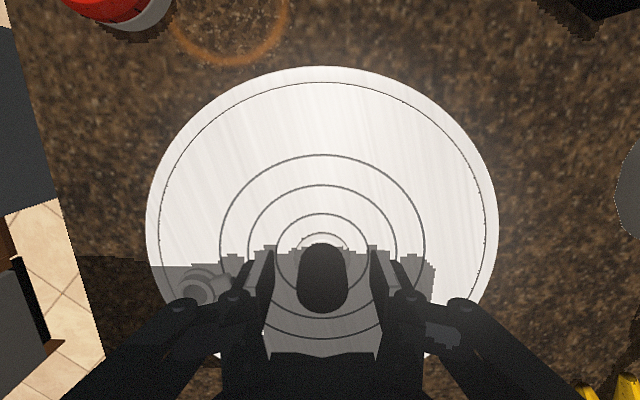

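The knob at (322,277) is centred between the pads, so I'm closing on it.

Emit:
{"api": "servo_tool", "payload": {
  "commands": [
    [[0,0,0],[0,0,0],1],
    [[0,0,0],[0,0,0],1],
    [[0,0,0],[0,0,0],1],
    [[0,0,0],[0,0,0],1],
    [[0,0,0],[0,0,0],1],
    [[0,0,0],[0,0,0],1]
  ],
  "squeeze": 50
}}

```text
t: 4.43
position: [520.8, -67.6, 69.6]
ee_rot: [2.221, 2.221, 0.0]
force: [-1.3, 0.3, 5.1]
finger_gap: 22.7
grasp_force: 48.9
```

Emit:
{"api": "servo_tool", "payload": {
  "commands": [
    [[0,0,-10],[0,0,0],1],
    [[0,0,-25],[0,0,0],1],
    [[0,0,-40],[0,0,0],1],
    [[0,0,-52],[0,0,0],1],
    [[0,0,-55],[0,0,0],1],
    [[-9,-35,-55],[0,0,0],1],
    [[-18,-60,-55],[0,0,0],1],
    [[-19,-71,-55],[0,0,0],1],
    [[-19,-71,-55],[0,0,0],1],
    [[-19,-71,-55],[0,0,0],1],
    [[-19,-71,-55],[0,0,0],1]
  ]
}}

```text
t: 5.35
position: [451.2, -86.6, 124.5]
ee_rot: [2.221, 2.22, 0.002]
force: [-0.7, 0.0, -0.6]
finger_gap: 22.6
grasp_force: 49.4
```

```bash
python3 look.py w4.png 83
```

```text
5.35 [451.2 -86.6 124.5] [ 0.  1. -0.] 22.59406978479743 [-0.7  0.  -0.6]
[451.  -6. 267.]
plate_centre 0.59 [418.1 198.3] [522.4 -68.8  62. ]
collar 0.91 [317.2 226.9] [448.5 -87.2  72. ]
pin_foot 0.64 [321.6 231.4] [451.7 -85.9  83. ]
plate 0.97 [415.8 194. ] [523.8 -68.4  52. ]
pin 0.89 [321.9 268.2  50.4  87.5]
plate 0.74 [418.6 171.8 276.1 259.5]
```

View pics/w4.png

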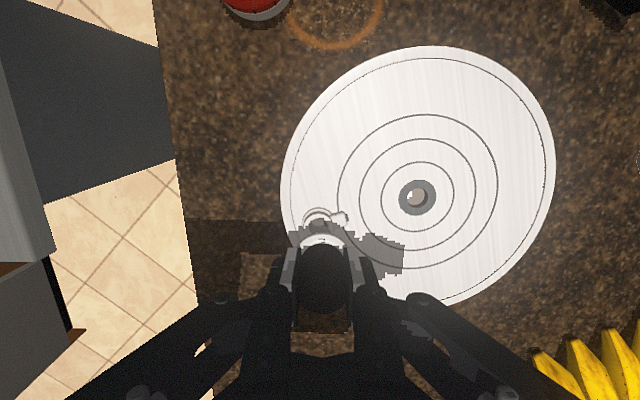

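The pin is held; the knob is at (322,275) with the flange arc above it at (322,236). The parking hole is at (418,198) and the collar's visible rim at about (320,216). I'm zooming in to see the pin's offset in the grip.

```bash
python3 - <<'E'
from h import *
f=cv2.imread("pics/w4.png")
cv2.imwrite("pics/crop4.png",cv2.resize(f[190:290,270:390],None,fx=6,fy=6,interpolation=cv2.INTER_CUBIC))
c=eyes.camera("wrist")
a=np.linspace(0,2*np.pi,9)[:-1]
for dy in(-2,0,2):
  print(dy,"flange top",proj(c,[[451.2,-86.6+dy+16,120.5],[451.2,-86.6+dy+16,116.5]]).round(1).tolist(), "knob top ctr",proj(c,[[451.2,-86.6+dy,152.5]]).round(1).tolist(),"knob edges",proj(c,[[451.2,-86.6+dy+12,152.5],[451.2,-86.6+dy-12,152.5]]).round(1).tolist())
print("collar rim far/near",proj(c,[[449.3,-86.7+11,72],[449.3-11,-86.7,72],[449.3+11,-86.7,72]]).round(1).tolist())
E
```

```text
-2 flange top [[323.1, 236.9], [323.1, 233.9]] knob top ctr [[323.3, 298.0]] knob edges [[323.4, 275.2], [323.2, 319.5]]
0 flange top [[323.1, 233.5], [323.1, 230.6]] knob top ctr [[323.3, 294.3]] knob edges [[323.4, 271.2], [323.2, 316.0]]
2 flange top [[323.1, 230.1], [323.1, 227.3]] knob top ctr [[323.3, 290.5]] knob edges [[323.4, 267.2], [323.3, 312.5]]
collar rim far/near [[320.1, 212.2], [304.8, 226.6], [335.5, 226.6]]
```

View pics/crop4.png

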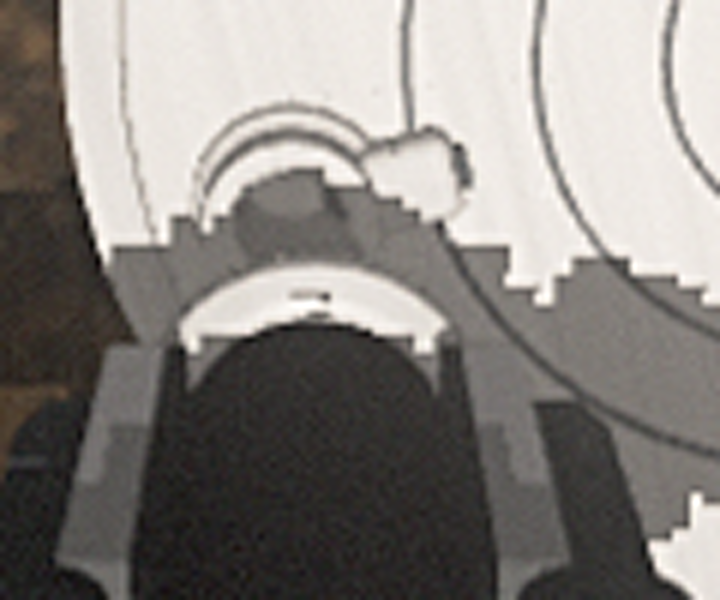

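Emit:
{"api": "servo_tool", "payload": {
  "commands": [
    [[1.4,-2.3,0],[0,0,0],1],
    [[1.4,-2.3,4],[0,0,0],1],
    [[1.4,-2.3,8],[0,0,0],1],
    [[1.4,-2.3,10],[0,0,0],1],
    [[1.4,-2.3,11],[0,0,0],1],
    [[1.4,-2.3,12],[0,0,0],1],
    [[1.4,-2.3,13],[0,0,0],1],
    [[1.4,-2.3,13],[0,0,0],1]
  ]
}}

```text
t: 6.42
position: [448.1, -85.6, 111.7]
ee_rot: [2.22, 2.22, 0.001]
force: [0.8, -2.0, -0.6]
finger_gap: 22.2
grasp_force: 49.5
```

Emit:
{"api": "servo_tool", "payload": {
  "commands": [
    [[0,0,1],[0,0,0],1],
    [[0,0,2],[0,0,0],1],
    [[0,0,3],[0,0,0],1],
    [[0,0,3],[0,0,0],1]
  ]
}}

```text
t: 6.75
position: [447.8, -85.3, 108.2]
ee_rot: [2.221, 2.22, 0.001]
force: [2.1, -1.3, 0.3]
finger_gap: 22.7
grasp_force: 49.5
```

Emit:
{"api": "servo_tool", "payload": {
  "commands": [
    [[0,0,1],[0,0,0],1],
    [[0,0,2],[0,0,0],1],
    [[0,0,3],[0,0,0],1],
    [[0,0,4],[0,0,0],1],
    [[0,0,5],[0,0,0],1],
    [[0,0,6],[0,0,0],1],
    [[0,0,7],[0,0,0],1],
    [[0,0,8],[0,0,0],1],
    [[0,0,8],[0,0,0],1]
  ]
}}

```text
t: 7.5
position: [447.5, -85.2, 100.2]
ee_rot: [2.222, 2.221, 0.0]
force: [0.9, -1.7, 3.0]
finger_gap: 22.5
grasp_force: 49.8
```

Emit:
{"api": "servo_tool", "payload": {
  "commands": [
    [[0,0,1],[0,0,0],1],
    [[0,0,2],[0,0,0],1],
    [[0,0,3],[0,0,0],1],
    [[0,0,4],[0,0,0],1],
    [[0,0,5],[0,0,0],1],
    [[0,0,6],[0,0,0],1],
    [[0,0,7],[0,0,0],1],
    [[0,0,8],[0,0,0],1],
    [[0,0,8],[0,0,0],1]
  ]
}}

```text
t: 8.25
position: [447.5, -85.2, 92.3]
ee_rot: [2.222, 2.221, 0.0]
force: [1.5, -1.8, 3.4]
finger_gap: 22.4
grasp_force: 49.8
```

Emit:
{"api": "servo_tool", "payload": {
  "commands": [
    [[0,0,1],[0,0,0],1],
    [[0,0,2],[0,0,0],1],
    [[0,0,2.7],[0,0,0],1],
    [[0,0,3.2],[0,0,0],1],
    [[0,0,3.2],[0,0,0],1]
  ]
}}

```text
t: 8.67
position: [447.5, -85.2, 89.6]
ee_rot: [2.221, 2.221, 0.0]
force: [0.1, -0.9, 8.5]
finger_gap: 22.7
grasp_force: 50.6
```

```bash
python3 - <<'E'
import numpy as np
t0=np.arctan2(-17.6,-72.9)
for s in(-1,1):
  P=[75*np.array([np.sin(t),np.cos(t)]) for t in t0+s*np.radians(np.arange(0,76,3))]
  print(s,[ (P[i+1]-P[i]).round(1).tolist() for i in range(25)])
E
```

```text
-1 [[3.8, -0.8], [3.9, -0.6], [3.9, -0.4], [3.9, -0.2], [3.9, -0.0], [3.9, 0.2], [3.9, 0.4], [3.9, 0.6], [3.8, 0.8], [3.8, 1.0], [3.7, 1.2], [3.7, 1.4], [3.6, 1.6], [3.5, 1.8], [3.4, 2.0], [3.3, 2.1], [3.2, 2.3], [3.1, 2.5], [2.9, 2.6], [2.8, 2.8], [2.6, 2.9], [2.5, 3.0], [2.3, 3.2], [2.1, 3.3], [2.0, 3.4]]
1 [[-3.8, 1.0], [-3.7, 1.2], [-3.7, 1.4], [-3.6, 1.6], [-3.5, 1.8], [-3.4, 2.0], [-3.3, 2.1], [-3.2, 2.3], [-3.0, 2.5], [-2.9, 2.6], [-2.8, 2.8], [-2.6, 2.9], [-2.5, 3.1], [-2.3, 3.2], [-2.1, 3.3], [-2.0, 3.4], [-1.8, 3.5], [-1.6, 3.6], [-1.4, 3.7], [-1.2, 3.7], [-1.0, 3.8], [-0.8, 3.8], [-0.6, 3.9], [-0.4, 3.9], [-0.2, 3.9]]
```

Emit:
{"api": "servo_tool", "payload": {
  "commands": [
    [[0,0,0.4],[0,0,0],1],
    [[0,0,0.7],[0,0,0],1],
    [[0,0,0.7],[0,0,0],1]
  ]
}}

```text
t: 8.92
position: [447.5, -85.2, 89.5]
ee_rot: [2.221, 2.221, 0.0]
force: [-0.7, -0.6, 13.9]
finger_gap: 22.7
grasp_force: 51.0
```

Emit:
{"api": "servo_tool", "payload": {
  "commands": [
    [[1.9,-0.4,0],[0,0,0],1],
    [[3.8,-0.8,0],[0,0,0],1],
    [[5.8,-1.1,0],[0,0,0],1],
    [[7.7,-1.4,0],[0,0,0],1],
    [[9.6,-1.6,0],[0,0,0],1],
    [[11.6,-1.8,0],[0,0,0],1],
    [[11.6,-1.8,0],[0,0,0],1]
  ]
}}

```text
t: 9.5
position: [446.0, -75.5, 89.4]
ee_rot: [2.216, 2.221, -0.004]
force: [-1.6, -9.2, 11.2]
finger_gap: 22.6
grasp_force: 50.8
```

Emit:
{"api": "servo_tool", "payload": {
  "commands": [
    [[1.3,-0.1,0],[0,0,0],1],
    [[2.6,-0.1,0],[0,0,0],1],
    [[3.9,-0.2,0],[0,0,0],1],
    [[3.9,-0.2,0],[0,0,0],1]
  ]
}}

```text
t: 9.83
position: [445.6, -71.8, 89.4]
ee_rot: [2.216, 2.221, -0.004]
force: [-2.3, -10.0, 11.2]
finger_gap: 22.4
grasp_force: 50.8
```

Emit:
{"api": "servo_tool", "payload": {
  "commands": [
    [[1.3,0,0],[0,0,0],1],
    [[2.6,0,0],[0,0,0],1],
    [[3.9,0,0],[0,0,0],1],
    [[3.9,0,0],[0,0,0],1]
  ]
}}

```text
t: 10.17
position: [445.5, -68.0, 89.4]
ee_rot: [2.216, 2.221, -0.005]
force: [-2.5, -9.9, 12.4]
finger_gap: 22.7
grasp_force: 50.8
```

Emit:
{"api": "servo_tool", "payload": {
  "commands": [
    [[1.3,0,0],[0,0,0],1],
    [[2.6,0.1,0],[0,0,0],1],
    [[3.9,0.2,0],[0,0,0],1],
    [[3.9,0.2,0],[0,0,0],1]
  ]
}}

```text
t: 10.5
position: [445.6, -63.7, 89.3]
ee_rot: [2.217, 2.221, -0.004]
force: [-2.3, -8.7, 11.0]
finger_gap: 22.4
grasp_force: 50.9
```

Emit:
{"api": "servo_tool", "payload": {
  "commands": [
    [[1.3,0.1,0],[0,0,0],1],
    [[2.6,0.2,0],[0,0,0],1],
    [[3.9,0.4,0],[0,0,0],1],
    [[3.9,0.4,0],[0,0,0],1]
  ]
}}

```text
t: 10.83
position: [445.8, -59.7, 89.2]
ee_rot: [2.217, 2.222, -0.004]
force: [-2.2, -8.5, 11.1]
finger_gap: 22.7
grasp_force: 51.1
```

Emit:
{"api": "servo_tool", "payload": {
  "commands": [
    [[1.3,0.2,0],[0,0,0],1],
    [[2.6,0.4,0],[0,0,0],1],
    [[3.9,0.6,0],[0,0,0],1],
    [[3.9,0.6,0],[0,0,0],1]
  ]
}}

```text
t: 11.17
position: [446.2, -55.9, 89.1]
ee_rot: [2.217, 2.222, -0.005]
force: [-2.2, -9.5, 10.7]
finger_gap: 22.6
grasp_force: 51.1
```

Emit:
{"api": "servo_tool", "payload": {
  "commands": [
    [[1.3,0.2,0],[0,0,0],1],
    [[2.6,0.5,0],[0,0,0],1],
    [[3.8,0.8,0],[0,0,0],1],
    [[3.8,0.8,0],[0,0,0],1]
  ]
}}

```text
t: 11.5
position: [446.7, -52.1, 89.0]
ee_rot: [2.218, 2.222, -0.006]
force: [-2.9, -9.3, 11.4]
finger_gap: 22.5
grasp_force: 51.2
```

Emit:
{"api": "servo_tool", "payload": {
  "commands": [
    [[1.3,0.3,0],[0,0,0],1],
    [[2.5,0.6,0],[0,0,0],1],
    [[3.8,1.0,0],[0,0,0],1],
    [[3.8,1.0,0],[0,0,0],1]
  ]
}}

```text
t: 11.83
position: [447.6, -48.0, 89.0]
ee_rot: [2.219, 2.222, -0.005]
force: [-2.7, -7.1, 10.7]
finger_gap: 23.1
grasp_force: 51.4
```

Emit:
{"api": "servo_tool", "payload": {
  "commands": [
    [[1.3,0.4,0.2],[0,0,0],1],
    [[2.5,0.8,0.3],[0,0,0],1],
    [[3.7,1.2,0.3],[0,0,0],1],
    [[3.7,1.2,0.3],[0,0,0],1]
  ]
}}

```text
t: 12.17
position: [448.4, -44.5, 88.8]
ee_rot: [2.218, 2.223, -0.007]
force: [-3.8, -7.7, 12.4]
finger_gap: 22.5
grasp_force: 51.8
```

Emit:
{"api": "servo_tool", "payload": {
  "commands": [
    [[1.2,0.5,0],[0,0,0],1],
    [[2.5,0.9,0],[0,0,0],1],
    [[3.7,1.4,0],[0,0,0],1],
    [[3.7,1.4,0],[0,0,0],1]
  ]
}}

```text
t: 12.5
position: [449.4, -41.0, 88.8]
ee_rot: [2.218, 2.223, -0.009]
force: [-4.5, -9.2, 14.2]
finger_gap: 22.4
grasp_force: 51.8
```

Emit:
{"api": "servo_tool", "payload": {
  "commands": [
    [[1.2,0.5,0],[0,0,0],1],
    [[2.4,1.1,0],[0,0,0],1],
    [[3.6,1.6,0],[0,0,0],1],
    [[3.6,1.6,0],[0,0,0],1]
  ]
}}

```text
t: 12.83
position: [450.7, -37.2, 88.6]
ee_rot: [-2.219, -2.223, 0.009]
force: [-3.9, -9.2, 13.4]
finger_gap: 22.4
grasp_force: 52.1
```

Emit:
{"api": "servo_tool", "payload": {
  "commands": [
    [[1.2,0.6,0],[0,0,0],1],
    [[2.3,1.2,0],[0,0,0],1],
    [[3.5,1.8,0],[0,0,0],1],
    [[3.5,1.8,0],[0,0,0],1]
  ]
}}

```text
t: 13.17
position: [451.9, -33.8, 88.6]
ee_rot: [-2.219, -2.223, 0.01]
force: [-6.2, -9.1, 15.2]
finger_gap: 22.2
grasp_force: 52.2
```

Emit:
{"api": "servo_tool", "payload": {
  "commands": [
    [[1.1,0.7,0],[0,0,0],1],
    [[2.3,1.3,0],[0,0,0],1],
    [[3.4,2.0,0],[0,0,0],1],
    [[3.4,2.0,0],[0,0,0],1]
  ]
}}

```text
t: 13.5
position: [453.5, -30.5, 88.5]
ee_rot: [-2.218, -2.223, 0.012]
force: [-7.6, -9.2, 15.6]
finger_gap: 22.7
grasp_force: 52.4
```

Emit:
{"api": "servo_tool", "payload": {
  "commands": [
    [[1.1,0.7,0],[0,0,0],1],
    [[2.2,1.4,0],[0,0,0],1],
    [[3.3,2.1,0],[0,0,0],1],
    [[3.3,2.1,0],[0,0,0],1]
  ]
}}

```text
t: 13.83
position: [455.5, -26.7, 88.6]
ee_rot: [-2.218, -2.221, 0.011]
force: [-6.5, -7.4, 15.2]
finger_gap: 22.9
grasp_force: 52.4
```

Emit:
{"api": "servo_tool", "payload": {
  "commands": [
    [[1.1,0.8,0],[0,0,0],1],
    [[2.1,1.5,0],[0,0,0],1],
    [[3.2,2.3,0],[0,0,0],1],
    [[3.2,2.3,0],[0,0,0],1]
  ]
}}

```text
t: 14.17
position: [456.8, -24.2, 88.5]
ee_rot: [-2.217, -2.222, 0.015]
force: [-8.1, -10.2, 18.4]
finger_gap: 22.3
grasp_force: 52.7
```

Emit:
{"api": "servo_tool", "payload": {
  "commands": [
    [[1.0,0.8,0],[0,0,0],1],
    [[2.1,1.7,0],[0,0,0],1],
    [[3.1,2.5,0],[0,0,0],1],
    [[3.1,2.5,0],[0,0,0],1]
  ]
}}

```text
t: 14.5
position: [460.3, -19.1, 88.3]
ee_rot: [-2.219, -2.217, 0.007]
force: [-5.1, -0.4, 12.2]
finger_gap: 22.2
grasp_force: 52.0
```

Emit:
{"api": "servo_tool", "payload": {
  "commands": [
    [[0,0,0.5],[0,0,0],1],
    [[0,0,1.0],[0,0,0],1],
    [[0,0,1.0],[0,0,0],1]
  ]
}}

```text
t: 14.75
position: [460.4, -18.9, 88.0]
ee_rot: [-2.219, -2.218, 0.006]
force: [-7.9, -1.0, 18.9]
finger_gap: 22.8
grasp_force: 52.9
```

Emit:
{"api": "servo_tool", "payload": {
  "commands": [
    [[0,0,-0.6],[0,0,0],1],
    [[1.0,0.8,-0.6],[0,0,0],1],
    [[2.0,1.6,-0.6],[0,0,0],1],
    [[3.0,2.3,-0.6],[0,0,0],1],
    [[3.0,2.3,-0.6],[0,0,0],1]
  ]
}}

```text
t: 15.17
position: [463.1, -15.3, 87.2]
ee_rot: [-2.219, -2.217, 0.005]
force: [-3.7, 0.9, 5.3]
finger_gap: 22.5
grasp_force: 51.1
```

Emit:
{"api": "servo_tool", "payload": {
  "commands": [
    [[1.0,0.8,0],[0,0,0],1],
    [[1.9,1.6,0],[0,0,0],1],
    [[2.9,2.4,0],[0,0,0],1],
    [[2.9,2.4,0],[0,0,0],1]
  ]
}}

```text
t: 15.5
position: [465.5, -12.6, 86.8]
ee_rot: [-2.219, -2.218, 0.006]
force: [-6.0, 1.7, 3.8]
finger_gap: 22.5
grasp_force: 51.1
```

Emit:
{"api": "servo_tool", "payload": {
  "commands": [
    [[0,0,0.7],[0,0,0],1],
    [[0,0,1.4],[0,0,0],1],
    [[0,0,2],[0,0,0],1],
    [[0,0,2],[0,0,0],1]
  ]
}}

```text
t: 15.83
position: [465.7, -12.8, 85.3]
ee_rot: [-2.219, -2.218, 0.005]
force: [-6.6, 0.8, 7.5]
finger_gap: 22.4
grasp_force: 51.5
```

Emit:
{"api": "servo_tool", "payload": {
  "commands": [
    [[0,0,0.8],[0,0,0],1],
    [[0,0,1.6],[0,0,0],1],
    [[0,0,2.3],[0,0,0],1],
    [[0,0,3],[0,0,0],1],
    [[0,0,3],[0,0,0],1]
  ]
}}

```text
t: 16.25
position: [465.7, -13.0, 82.5]
ee_rot: [-2.219, -2.219, 0.006]
force: [-6.3, 0.5, 8.4]
finger_gap: 22.6
grasp_force: 51.6
```

Emit:
{"api": "servo_tool", "payload": {
  "commands": [
    [[0,-0.2,0.8],[0,0,0],1],
    [[0,-0.4,1.5],[0,0,0],1],
    [[0,-0.4,2.2],[0,0,0],1],
    [[0,-0.4,2.8],[0,0,0],1],
    [[0,-0.4,2.8],[0,0,0],1]
  ]
}}

```text
t: 16.67
position: [465.6, -13.2, 79.8]
ee_rot: [-2.219, -2.219, 0.005]
force: [-6.1, -0.7, 9.1]
finger_gap: 22.3
grasp_force: 51.6
```

Emit:
{"api": "servo_tool", "payload": {
  "commands": [
    [[0,-0.1,0.7],[0,0,0],1],
    [[0,-0.2,1.2],[0,0,0],1],
    [[0,-0.2,1.7],[0,0,0],1],
    [[0,-0.2,1.7],[0,0,0],1]
  ]
}}

```text
t: 17.0
position: [465.6, -13.2, 79.4]
ee_rot: [-2.22, -2.22, 0.005]
force: [-8.5, -1.0, 20.3]
finger_gap: 22.5
grasp_force: 53.0
```

Emit:
{"api": "servo_tool", "payload": {
  "commands": [
    [[0,-0.4,-1.2],[0,0,0],1],
    [[0,-0.4,-1.2],[0,0,0],0.2],
    [[0,-0.4,-1.2],[0,0,0],-0.2],
    [[0,-0.4,-1.2],[0,0,0],-0.2],
    [[0,-0.4,-1.2],[0,0,0],-0.2],
    [[0,-0.4,-1.2],[0,0,0],-0.2]
  ]
}}

```text
t: 17.5
position: [467.4, -13.0, 79.2]
ee_rot: [2.221, 2.221, 0.0]
force: [0.0, 0.1, -0.0]
finger_gap: 51.4
grasp_force: 0.0
```

Emit:
{"api": "servo_tool", "payload": {
  "commands": [
    [[0,0,-5],[0,0,0],-0.2],
    [[0,0,-15],[0,0,0],-0.2],
    [[0,0,-30],[0,0,0],-0.2],
    [[0,0,-50],[0,0,0],-0.2],
    [[0,-20,-70],[0,0,0],-0.2],
    [[0,-30,-90],[0,0,0],-0.2],
    [[-30,-50,-100],[0,0,0],-0.2],
    [[-60,-60,-100],[0,0,0],-0.2],
    [[-60,-60,-100],[0,0,0],-0.2],
    [[-60,-60,-100],[0,0,0],-0.2]
  ]
}}

```text
t: 18.33
position: [406.8, -73.9, 180.0]
ee_rot: [2.224, 2.217, 0.001]
force: [0.6, -0.1, 0.9]
finger_gap: 51.1
grasp_force: 0.0
```

```bash
python3 look.py w5.png 38; python3 - <<'E'
from h import *
c=cv2.imread("pics/w5.png")
cv2.imwrite("pics/crop5.png",cv2.resize(c[0:230,200:520],None,fx=2.4,fy=2.4,interpolation=cv2.INTER_CUBIC))
E
```

```text
18.3333 [406.8 -73.9 180. ] [ 0.003  1.    -0.   ] 51.137476156984015 [ 0.6 -0.1  0.9]
[407.   7. 322.]
plate_centre 0.79 [444.3 194.4] [521.2 -69.6  62. ]
plate 0.89 [442.  191.6] [522.9 -69.7  52. ]
pin 0.7 [395.8 138.   47.2  41.3]
plate 0.61 [445.4 181.4 219.4 209.8]
```

View pics/crop5.png

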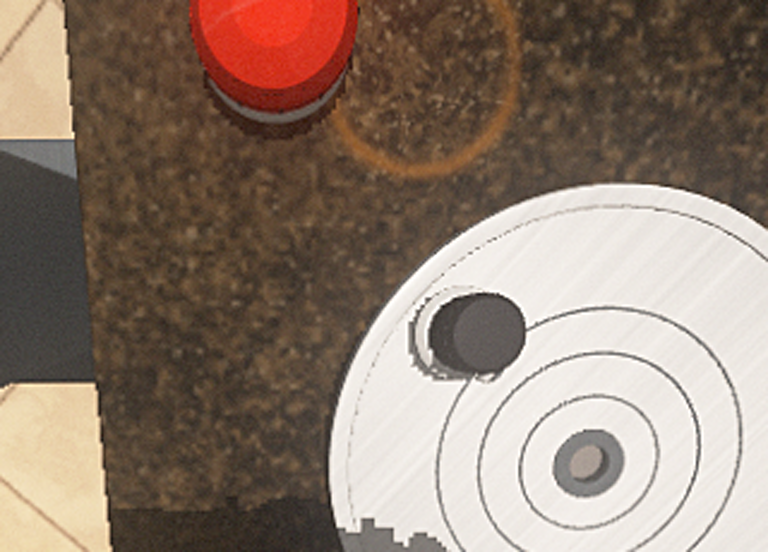

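The pin stands upright in the collar at crop pixel (478,335). To check its height, I'll touch the knob top with shut fingers; home puts it at z = 108.

Emit:
{"api": "servo_tool", "payload": {
  "commands": [
    [[20,20,0],[0,0,0],1],
    [[40,40,10],[0,0,0],1],
    [[60,59,20],[0,0,0],1],
    [[60,59,40],[0,0,0],1],
    [[60,59,50],[0,0,0],1],
    [[60,59,60],[0,0,0],1],
    [[60,59,66],[0,0,0],1],
    [[60,59,68],[0,0,0],1],
    [[60,59,68],[0,0,0],1]
  ]
}}

```text
t: 19.43
position: [465.9, -12.8, 111.1]
ee_rot: [-2.221, -2.221, 0.001]
force: [-0.1, -0.3, 0.4]
finger_gap: 0.2
grasp_force: 0.0
```

Emit:
{"api": "servo_tool", "payload": {
  "commands": [
    [[0,0,1],[0,0,0],1],
    [[0,0,2],[0,0,0],1],
    [[0,0,3],[0,0,0],1],
    [[0,0,3],[0,0,0],1]
  ]
}}

```text
t: 19.77
position: [466.8, -13.3, 109.5]
ee_rot: [2.22, 2.219, 0.002]
force: [-0.4, -0.4, 3.3]
finger_gap: 0.3
grasp_force: 2.0
```

Emit:
{"api": "servo_tool", "payload": {
  "commands": [
    [[0,0,0.5],[0,0,0],1],
    [[0,0,1],[0,0,0],1],
    [[0,0,1.5],[0,0,0],1],
    [[0,0,1.5],[0,0,0],1]
  ]
}}

```text
t: 20.1
position: [467.5, -13.5, 109.1]
ee_rot: [2.219, 2.219, 0.004]
force: [-2.2, -0.0, 12.5]
finger_gap: -0.1
grasp_force: 6.1
```

Emit:
{"api": "servo_tool", "payload": {
  "commands": [
    [[0,-0.5,0.6],[0,0,0],1],
    [[0,-0.5,1.2],[0,0,0],1],
    [[0,-0.5,1.2],[0,0,0],1],
    [[0,-0.5,1.2],[0,0,0],1]
  ]
}}

```text
t: 20.43
position: [467.6, -13.6, 108.9]
ee_rot: [2.218, 2.218, 0.006]
force: [-3.4, -1.1, 18.6]
finger_gap: -0.4
grasp_force: 9.2
```

Emit:
{"api": "servo_tool", "payload": {
  "commands": [
    [[0,0,-5],[0,0,0],1],
    [[0,0,-20],[0,0,0],1],
    [[0,0,-50],[0,0,0],1],
    [[-20,-30,-80],[0,0,0],1],
    [[-40,-60,-100],[0,0,0],1],
    [[-40,-60,-100],[0,0,0],1],
    [[-40,-60,-100],[0,0,0],1],
    [[-40,-60,-100],[0,0,0],1]
  ]
}}

```text
t: 21.1
position: [405.6, -53.1, 205.8]
ee_rot: [2.222, 2.219, 0.002]
force: [0.3, 0.7, 0.0]
finger_gap: 0.1
grasp_force: 0.0
```

```bash
python3 -c "
from h import *
print(manip.state()['force'].round(1)); print(manip.finish_job())"
```

```text
[0.3 0.7 0. ]
the job is handed in; nothing more can be done
None
```

The pin dropped into a socket after the plate had turned about 55°, was pressed to a firm stop (foot at roughly 39 mm by my contact reading, limit 40.5) and released; I handed the job in at 21 s but got no verdict back.

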